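Dial the lockbox open

TASK

Unlock the long, low lockbox on the bench: turn its dial clockwise until the pointer is at the one-dot mark, then back counter-clockwise past the other marks to the two-dot mark, then clockwise again to the three-dot mark. With the dial set there, slide the bolt by its upright post all the way in towards the dial, and let go. Leave the dial and the bolt of the shorter, taller lockbox alone.

Things in the scene. Friction and masses are not known exactly. Their poses are not given: they have to be found in the camera images.
- lockbox: box to unlock: the longer, lower of two fixed grey boxes, 150 (x) x 230 (y) mm, lid top at z=55 mm. Origin: centre of underside; x to its hinges (away from robot), y along it. Dial axis at x=0, y=+45 mm; bolt along y on the dial's -y side. Radial rows of 7 mm black dots on the lid, 44 to 63 mm from the dial's axis: one dot at dial value +0.70, two at -0.70, three at +0.25 rad
- lockbox_dial (a joint): rad: 0 = pointer along the box's +x, growing clockwise from above; stops at +-0.95; starts -0.35 to -0.12. Notched 72 mm disc, top 9 mm above lid, with upright black bar grip 44 mm long (along the pointer), 12 wide, 9 to 41 mm above lid. Friction 0.08 N m, stays where left. The notch admits the bolt only within about 0.2 rad of +0.25
- lockbox_dial_grip (a point): point on the dial's axis at mid height of the bar grip, 25 mm above the lid; axes as the box's, it does not turn with the dial
- lockbox_pointer (a point): outer end of the pointer line on the disc, 34 mm from the dial's axis, 9 mm above the lid; its x axis points outwards along the pointer and the bar grip
- lockbox_bolt (a joint): travel of the steel bolt in m along the box's +y, towards the dial: 0 locked (start), 0.020 fully in (end stop). Friction about 1.5 N, stays where it is left. When in, its tip stands in the dial's notch
- lockbox_post (a point): on the axis of the bolt's upright round post (12 mm diameter, 7 to 41 mm above the lid), 25 mm above the lid; moves with the bolt. Locked, it lies 88 mm from the dial's axis in the box's -y direction. The flat bolt and its guides rise no more than 12 mm above the lid
- short_lockbox: the other box, to be left alone: 150 x 170 mm, lid top 90 mm above the bench, with the same kind of dial, marks and bolt. Axes as for the long one
- short_lockbox_pointer (a point): outer end of the pointer line on the shorter box's dial
- short_lockbox_bolt (a joint): travel of the shorter box's bolt in m, 0 = locked, where it must stay

How it is judged:
On the way, in this order (a step that is already met when the one before it is completed fails the run):
1. the dial's pointer is within 0.2 rad of the one-dot mark, the bolt still locked (value of joint lockbox_dial between 0.5 and 0.9 rad and value of joint lockbox_bolt below 0.006 m), for 0.1 s.
2. the dial's pointer is within 0.2 rad of the two-dot mark, the bolt still locked (value of joint lockbox_dial between -0.9 and -0.5 rad and value of joint lockbox_bolt below 0.006 m), for 0.1 s.
3. the dial's pointer is within 0.2 rad of the three-dot mark, the bolt still locked (value of joint lockbox_dial between 0.05 and 0.45 rad and value of joint lockbox_bolt below 0.006 m), for 0.1 s.
At the end, for the whole second after the job is handed in: The long box's bolt is at least 15 mm in (of 20), its dial within 0.2 rad of the three-dot mark (0.25), both at rest, after the dial has been within 0.2 rad of the one-dot, the two-dot and the three-dot mark in that order (value of joint lockbox_bolt above 0.015 m and value of joint lockbox_dial between 0.05 and 0.45 rad and velocity of joint lockbox_bolt between -0.01 and 0.01 m/s and velocity of joint lockbox_dial between -0.1 and 0.1 rad/s); the robot touches nothing.
It fails at once if the shorter lockbox's dial is turned (its pointer moves more than 8 mm) (distance of short_lockbox_pointer from where it was at the start of the episode above 0.008 m).
It fails at once if the shorter lockbox's bolt is slid more than 6 mm (value of joint short_lockbox_bolt above 0.006 m).
It also fails if it takes over 58 s, if anything falls off the work surface, if the arm or the gripper's body presses on something with over 40 N, if the wrist force passes 120 N, or if a joint passes its speed limit or range.

ROBOT

A 7-joint arm with a two-finger parallel gripper is mounted at the origin on a cart in front of the work surface, level with it; the furniture and walls round the work are solid. World frame = base frame: x ahead of the robot, y to its left, z up, the work surface at z = 0. Lengths are in m, angles in rad, forces in N, time in s.
With the tool pointing down it reaches from about 0.425 to 0.825 m from the base axis. Payload 3.6 kg.
Tool frame: the origin (TCP) lies on the centre line of the jaws, within the pads' length; the fingertips stand tips_ahead ahead of it and the grasp point (between the pads) lies 11 mm behind it (tips_ahead is the distance from the TCP to the fingertips, in m); z points along the fingers, y is the direction in which the jaws open and shut (so a half turn about z gives the same grasp; the last joint's range is limited). The gripper opens to 93 mm and grips with 3 to 60 N. Pads are 15 mm wide; open, the fingers measure 128 mm over their backs; the gripper's body (75 mm by 188 mm) begins 65 mm behind the grasp point.
Start: joints at [-1.151, 0.615, -0.013, 1.423, 0.008, 1.103, -0.04], TCP at [0.28, 0.586, 0.227] pointing down, gripper open.
Joint ranges: [-3.12, 3.12], [-0.3, 2.06], [-1.34, 1.32], [0.26, 2.42], [-1.36, 4.5], [0.01, 1.98], [-2.84, 2.84]. Speed limits (rad/s): [2.79, 2.79, 3.14, 3.14, 3.14, 3.14, 3.14].

INTERFACE

Orientations are given as a 3x3 rotation matrix whose columns are the frame's x, y, z axes.
In Python, from bench import state, grab_frame, camera_model, close_job, recognise, pinpoint, tips_ahead gives the robot as it stands.
- The arm moves only by the shell command python3 -m jog 'ROWS' [FORCE]. ROWS is JSON, a list of rows, each an object of numbers: "dx", "dy", "dz": the shift along the world's x, y, z in units of 30 mm (1.0 is 30 mm); "ax", "ay", "az": the turn, a rotation vector about the world's x, y, z in units of 6 degrees (1.0 is 6 degrees); "grip": the opening in per cent of the stroke, from 0 (shut) to 100 (fully open). In form: [{"dx": .., "dy": .., "dz": .., "ax": .., "ay": .., "az": .., "grip": ..}, ...]. A call has 1 to 20 rows; each row is the pose to reach, as a shift and turn from the pose measured when the call began; what a row does not reach only later rows make up. A row lasts 1/10 s, in which the tool goes at most 50 mm and 8.59 degrees, less where a joint would pass 70% of its speed; a pose out of reach is approached as far as the arm can. A call with a gripper value outside its range is refused whole. The fingers move at their own pace and stop on an object; FORCE is the grip in N (left out, the last holds). Time passes only in rows, so rows that repeat a pose let the fingers close. It gives the time, the measured TCP pose, the force and the opening at its end, in the units of the state.
- state(): the state, without advancing time (a new reading comes with each control period).
- grab_frame(name): name is "scene" or "top"; returns (picture, depth): 400x640x3 uint8, red, green, blue; 400x640 float32, m along the optical axis (not along the pixel's ray), 0 where there is no reading.
- camera_model(name): a dict with "fov_y" (degrees; the focal length in pixels is half the picture's height over the tangent of half this angle, whatever the lens; pixels are square), "cx", "cy" (the principal point, pixels), "world_to_cam" (4x4, takes a point from world to camera coordinates). Camera axes: x right, y up, looking along -z (the intrinsics and any distortion apply to the point x, -y, -z); pixel columns grow to the right and rows downward; lengths in m; the calibration is good to about 2 mm. A picture is of the moment at which its call begins. camera_model takes no time and is no camera call.
- close_job(): hands the job in, once; it reports no verdict.
Trained networks look in the newest picture that a camera, given by its name, has taken for a name from the list of things; names that differ only in an ending like _2 or _b are one class to them, and where a whole thing is asked for, a point or a joint stands for the part that bears it (a point fixed in the world has none). Each returns a list of dicts, best first, with "score" (0 to 1); they miss things now and then, are a little off and sometimes report something else, mostly with a low value. They report only what shows in the picture. A call takes as long as a camera call.
- recognise(label, camera): "rect" ([left, top, right, bottom] in pixels, round what is visible of it).
- pinpoint(label, camera): "pixel" ([column, row] in pixels: a listed point, or the origin of a listed thing).
The state is a dict: "clock": time; "joints": joint angles; "qvel": joint speeds; "joint_torque": joint torques, N m; "tcp_pos": TCP position; "orientation": TCP orientation; "wrist_force": force on the tool from outside, world axes, zero at the start; "ft_torque": the same for the moment, N m; "opening": opening from 0.0 (shut) to 1.0 (fully open).
Only numpy, scipy, OpenCV 4.12 (cv2) and the standard library are available. Lean on these libraries where they do the work, as an engineer would, in place of code of your own. Each camera call takes 0.05 s, during which the arm holds its last target.

## Working session

There is one attempt and no reset: what is moved stays moved. The work goes in short steps, Python scripts to look and compute and a shell command to move; the robot and the scene stay as the last step left them, time stands still between calls to the robot, and variables do not carry over. Pictures are saved under pics/ and viewed, and the job is handed in when it is done.

```bash
ls; mkdir -p pics; cat > look.py <<'E'
import cv2,sys
from bench import *
import numpy as np
n=sys.argv[1]
for c in ("scene","top"):
    p,d=grab_frame(c); cv2.imwrite(f"pics/{c}_{n}.png",p[:,:,::-1]); np.save(f"pics/{c}_{n}.npy",d)
E
python3 look.py 0
python3 - <<'E'
from bench import *
print(state()["clock"],tips_ahead() if callable(tips_ahead) else tips_ahead)
for c in("scene","top"):
    print(c,camera_model(c))
    for l in("lockbox_dial_grip","lockbox_pointer","lockbox_post","short_lockbox_pointer"):
        print(l,pinpoint(l,c)[:3])
    for l in("lockbox","short_lockbox"): print(l,recognise(l,c)[:2])
print(state())
E
```

```text
pics
0.1 0.008
scene {'fov_y': 47.291481716574395, 'cx': 318.25467350502015, 'cy': 197.90570980403677, 'world_to_cam': array([[ 0.68742678, -0.72607023,  0.01632305, -0.38661137],
       [ 0.49604301,  0.48582131,  0.71966589, -0.34401346],
       [-0.53045806, -0.48662067,  0.69412864, -0.835763  ],
       [ 0.        ,  0.        ,  0.        ,  1.        ]])}
lockbox_dial_grip [{'pixel': [250.9, 162.3], 'score': 0.98}]
lockbox_pointer [{'pixel': [256.8, 157.6], 'score': 0.96}]
lockbox_post [{'pixel': [276.0, 178.6], 'score': 0.71}]
short_lockbox_pointer [{'pixel': [360.8, 227.8], 'score': 0.95}]
lockbox [{'rect': [212.6, 147.5, 317.1, 227.1], 'score': 0.58}]
short_lockbox [{'rect': [317.0, 214.0, 426.4, 317.8], 'score': 0.62}]
top {'fov_y': 47.83522180467922, 'cx': 322.4354740885051, 'cy': 199.94929116089438, 'world_to_cam': array([[ 6.43581213e-03, -9.99979027e-01,  7.25355314e-04,
         7.97905379e-04],
       [ 9.92535688e-01,  6.47624460e-03,  1.21782457e-01,
        -5.69308677e-01],
       [-1.21784600e-01, -6.38279773e-05,  9.92556551e-01,
        -9.11334497e-01],
     
[... 644 characters left out ...]
1.10341001, -0.04041453]), 'qvel': array([-0.00192168,  0.00020766, -0.00016464, -0.00092965, -0.00026443,
       -0.0008785 ,  0.00040997]), 'joint_torque': array([-8.08611094e-05, -4.58693826e+01,  2.08838289e-01, -1.65996265e+01,
       -6.11669314e-02,  1.30793182e-02,  9.49333071e-06]), 'tcp_pos': array([0.28022014, 0.58645114, 0.22668258]), 'orientation': array([[-9.02287067e-01,  4.31135765e-01, -1.42737554e-05],
       [ 4.31135765e-01,  9.02287067e-01, -7.48624009e-06],
       [ 9.65143901e-06, -1.29086641e-05, -1.00000000e+00]]), 'wrist_force': array([-0.24381995, -0.76852521,  0.08285467]), 'ft_torque': array([ 0.0126033 , -0.00505817, -0.04701037]), 'opening': 1.0042545534620853}
```

```bash
python3 - <<'E'
import cv2
a=cv2.imread("pics/top_0.png")[140:280,150:490]
cv2.imwrite("pics/topc0.png",cv2.resize(a,None,fx=2.35,fy=2.35,interpolation=cv2.INTER_CUBIC))
a=cv2.imread("pics/top_0.png")[150:260,170:310]
cv2.imwrite("pics/topc1.png",cv2.resize(a,None,fx=5,fy=5,interpolation=cv2.INTER_CUBIC))
E
```

```text
(no output)
```

View pics/scene_0.png

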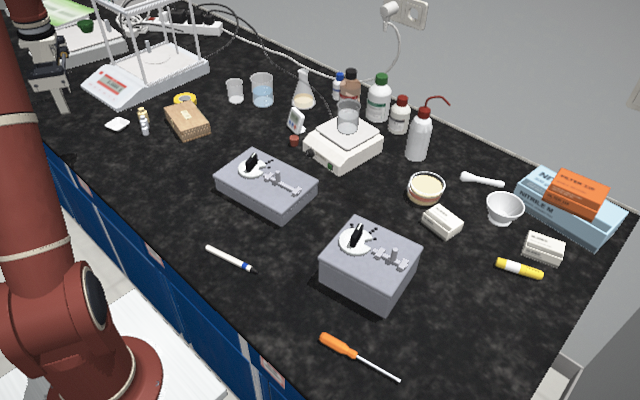

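View pics/top_0.png

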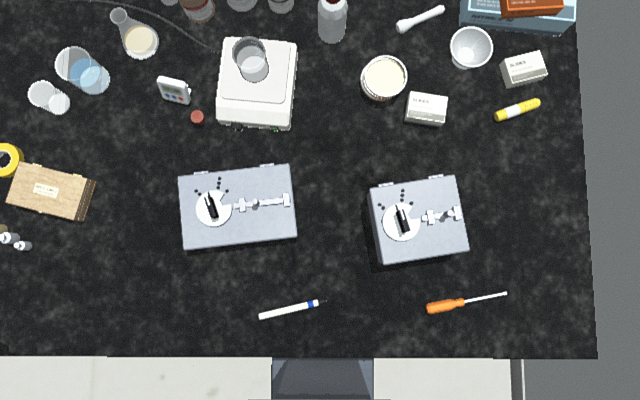

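```bash
ls -la pics
```

```text
total 3640
drwxr-xr-x 2 agent agent    4096 Dec  6 21:03 .
drwxr-xr-x 3 agent agent    4096 Dec  6 21:02 ..
-rw-r--r-- 1 agent agent 1024128 Dec  6 21:03 scene_0.npy
-rw-r--r-- 1 agent agent  422509 Dec  6 21:03 scene_0.png
-rw-r--r-- 1 agent agent 1024128 Dec  6 21:03 top_0.npy
-rw-r--r-- 1 agent agent  463505 Dec  6 21:03 top_0.png
-rw-r--r-- 1 agent agent  368326 Dec  6 21:03 topc0.png
-rw-r--r-- 1 agent agent  397708 Dec  6 21:03 topc1.png
```

View pics/topc1.png

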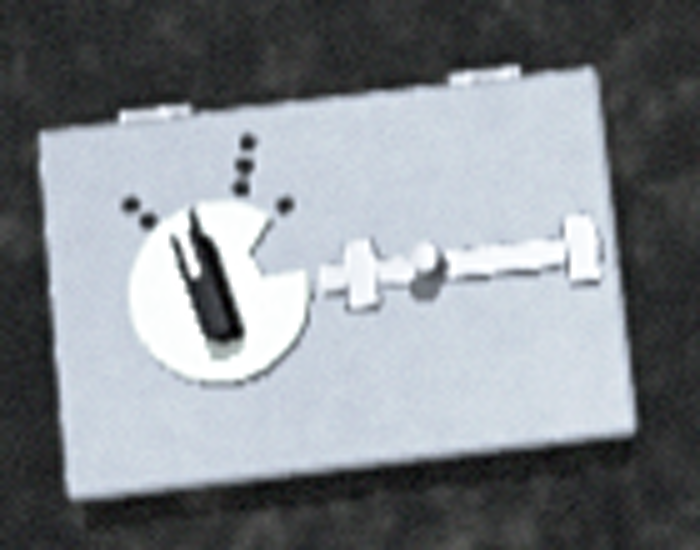

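The top picture shows the long box on the left: lid corners at about (178,176), (290,164), (297,237) and (184,250), dial centre near (213,208), post near (256,202). The one dot is on the bolt side and the pointer is slightly counter-clockwise of the box's +x.

```bash
cat > geo.py <<'E'
import numpy as np,cv2
from bench import camera_model
def K(c):
    m=camera_model(c); f=200/np.tan(np.radians(m["fov_y"]/2)); return f,m["cx"],m["cy"],m["world_to_cam"]
def ray(c,uv,z):
    f,cx,cy,T=K(c); d=np.array([(uv[0]-cx)/f,-(uv[1]-cy)/f,-1.]); R=T[:3,:3]
    o=-R.T@T[:3,3]; w=R.T@d; return o+w*(z-o[2])/w[2]
def proj(c,p):
    f,cx,cy,T=K(c); q=T[:3,:3]@np.asarray(p)+T[:3,3]; return np.array([cx+f*q[0]/-q[2],cy-f*q[1]/-q[2]])
E
python3 - <<'E'
from geo import *
off=lambda p:((p[0]+.5)/5-.5+170,(p[1]+.5)/5-.5+150)
W=np.array([ray("top",off(p),.055) for p in[(38,130),(598,68),(635,435),(70,498)]])
B=np.array([[.075,.115],[.075,-.115],[-.075,-.115],[-.075,.115]])
print(W.round(4))
print(np.linalg.norm(W[0]-W[1]),np.linalg.norm(W[1]-W[2]),np.linalg.norm(W[3]-W[2]),np.linalg.norm(W[0]-W[3]))
c=W[:,:2].mean(0);Q=W[:,:2]-c
th=np.arctan2((B[:,0]*Q[:,1]-B[:,1]*Q[:,0]).sum(),(B*Q).sum())
print("c",c,"th",th,np.degrees(th))
R=np.array([[np.cos(th),-np.sin(th)],[np.sin(th),np.cos(th)]])
dial=c+R@[0,.045];post=c+R@[0,-.043]; print("dial",dial,"post",post)
# networks / image
for n,uv,z in[("disc",off((218,290)),.064),("grip net",(209,205.1),.08),("ptr",(210,193.2),.064),("post",(256.3,201.6),.08)]:
    w=ray("top",uv,z);print(n,w.round(4),"box",(R.T@(w[:2]-c)).round(4))
for n,uv,z in[("grip net",(250.9,162.3),.08),("ptr",(256.8,157.6),.064),("post",(276,178.6),.08)]:
    w=ray("scene",uv,z);print("scene",n,w.round(4),"box",(R.T@(w[:2]-c)).round(4))
for n,p in[("1",(285,204)),("2a",(130,204)),("2b",(148,221)),("3",(248,142)),("3",(241,188))]:
    b=R.T@(ray("top",off(p),.055)[:2]-c)-[0,.045];print(n,b.round(4),np.hypot(*b),-np.arctan2(b[1],b[0]))
# depth-based: post/bar 3D in scene cam
d=np.load("pics/top_0.npy");f,cx,cy,T=K("top")
v,u=np.mgrid[150:260,170:310];D=d[150:260,170:310]
P=np.stack([(u-cx)/f*D,-(v-cy)/f*D,-D],-1).reshape(-1,3)
Wp=(P-T[:3,3])@T[:3,:3]
for lo,hi in[(.05,.058),(.06,.068),(.085,.105)]:
    s=Wp[(Wp[:,2]>lo)&(Wp[:,2]<hi)]; b=(s[:,:2]-c)@R
    if len(s):print(lo,len(s),np.median(s[:,2]),b.min(0),b.max(0),b.mean(0))
    if lo>.08:
        k=b[:,1]<0; print("post",b[k].mean(0),k.sum(),"bar",b[~k].mean(0)); q=b[~k]; U,S,V=np.linalg.svd(q-q.mean(0)); print(V[0],-np.arctan(V[0][1]/V[0][0]))
E
```

```text
[[0.6155 0.3049 0.055 ]
 [0.6431 0.0739 0.055 ]
 [0.4914 0.0565 0.055 ]
 [0.4645 0.285  0.055 ]]
0.2326302535898567 0.15270926755731615 0.23008948107086366 0.15235710965220134
c [0.55364343 0.180078  ] th 0.11940096837626131 6.841171557734783
dial [0.54828314 0.22475761] post [0.55876548 0.13738415]
disc [0.5486 0.2259 0.064 ] box [0.0005 0.0461]
grip net [0.5519 0.2306 0.08  ] box [0.0043 0.0504]
ptr [0.5781 0.2335 0.064 ] box [0.0306 0.0501]
post [0.5596 0.1365 0.08  ] box [ 0.0007 -0.044 ]
scene grip net [0.5438 0.2233 0.08  ] box [-0.0046  0.0441]
scene ptr [0.5793 0.2429 0.064 ] box [0.0329 0.0593]
scene post [0.546  0.1307 0.08  ] box [-0.0134 -0.0481]
1 [ 0.034  -0.0272] 0.043560644490295515 0.6735609871312576
2a [0.0412 0.0362] 0.05487104092997639 -0.7206008557119756
2b [0.0334 0.0294] 0.044467511837545194 -0.722621158832486
3 [ 0.0615 -0.0142] 0.06316895010201862 0.22740823442017608
3 [ 0.0427 -0.0097] 0.04382010711860051 0.2242330117964828
0.05 6765 0.05511736706479234 [-0.07629433 -0.11645203] [0.07847676 0.11782009] [-0.00051674 -0.00295653]
0.06 1030 0.06425856457621407 [-0.06384541 -0.11010417] [0.07302287 0.11085839] [-0.00067615  0.0148451 ]
0.085 191 0.09613599112277078 [-0.02122536 -0.04863395] [0.02214512 0.05561663] [5.76960347e-05 2.89295427e-02]
post [ 0.0007011  -0.04290308] 34 bar [-8.16405720e-05  4.44856529e-02]
[-0.97322423 -0.22985776] -0.23193152825744687
```

```bash
python3 -m jog '[{"dx":3,"dy":-4,"az":2.5,"grip":45},{"dx":6,"dy":-8,"az":5,"grip":45},{"dx":8.94,"dy":-12.07,"az":7.6,"grip":45},{"dx":8.94,"dy":-12.07,"az":7.6,"grip":45},{"dx":8.94,"dy":-12.07,"az":7.6,"grip":45},{"dx":8.94,"dy":-12.07,"az":7.6,"grip":45},{"dx":8.94,"dy":-12.07,"az":7.6,"grip":45},{"dx":8.94,"dy":-12.07,"az":7.6,"grip":45},{"dx":8.94,"dy":-12.07,"az":7.6,"grip":45},{"dx":8.94,"dy":-12.07,"az":7.6,"grip":45},{"dx":8.94,"dy":-12.07,"az":7.6,"grip":45},{"dx":8.94,"dy":-12.07,"az":7.6,"grip":45},{"dx":8.94,"dy":-12.07,"dz":-1.6,"az":7.6,"grip":45},{"dx":8.94,"dy":-12.07,"dz":-2.5,"az":7.6,"grip":45},{"dx":8.94,"dy":-12.07,"dz":-2.5,"az":7.6,"grip":45}]'
python3 look.py 1; python3 - <<'E'
from bench import state;import numpy as np
s=state();print(s["clock"],s["tcp_pos"],s["orientation"],s["joints"],s["wrist_force"],s["opening"])
E
```

```text
0.8 [0.28021309 0.58647537 0.22668176] [[-9.02287896e-01  4.31134029e-01 -4.90376198e-05]
 [ 4.31134026e-01  9.02287896e-01  6.01927052e-05]
 [ 7.01971743e-05  3.31693628e-05 -9.99999997e-01]] [-1.15150647  0.61483233 -0.01262452  1.42340706  0.00807977  1.10336822
 -0.04041263] [-0.48629648 -0.36969874 -1.10187122] 1.0004961234982646invalid input
```

```bash
python3 - <<'E'
import cv2
a=cv2.imread("pics/scene_1.png")[100:250,180:340]
cv2.imwrite("pics/sc1.png",cv2.resize(a,None,fx=4,fy=4,interpolation=cv2.INTER_CUBIC))
E
```

```text
(no output)
```

View pics/sc1.png

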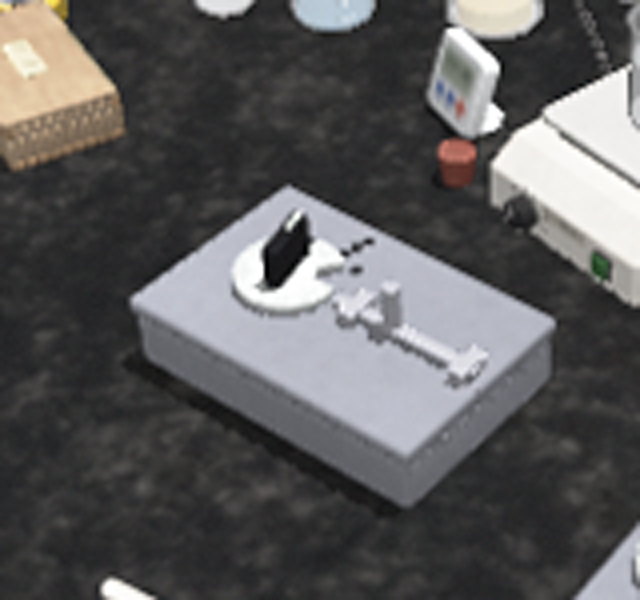

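The call was refused, probably because some keys were missing; I'll give every key. The scene crop shows that nothing has moved.

```bash
python3 -m jog '[{"dx":1.5,"dy":-2,"dz":0,"ax":0,"ay":0,"az":1.2,"grip":45},{"dx":3,"dy":-4,"dz":0,"ax":0,"ay":0,"az":2.5,"grip":45}]'
```

```text
clock: 1.0
tcp_pos: [0.3392, 0.5071, 0.2264]
orientation: [[-0.985, 0.173, -0.0], [0.173, 0.985, 0.001], [0.0, 0.001, -1.0]]
wrist_force: [0.4, 0.3, 0.3]
opening: 0.875
```

```bash
python3 -m jog '[{"dx":1.4,"dy":-1.9,"dz":0,"ax":0,"ay":0,"az":1,"grip":45},{"dx":2.8,"dy":-3.8,"dz":0,"ax":0,"ay":0,"az":2,"grip":45},{"dx":4.2,"dy":-5.7,"dz":0,"ax":0,"ay":0,"az":3,"grip":45},{"dx":5.6,"dy":-7.6,"dz":0,"ax":0,"ay":0,"az":4,"grip":45},{"dx":6.97,"dy":-9.42,"dz":0,"ax":0,"ay":0,"az":5,"grip":45},{"dx":6.97,"dy":-9.42,"dz":0,"ax":0,"ay":0,"az":5,"grip":45},{"dx":6.97,"dy":-9.42,"dz":-1,"ax":0,"ay":0,"az":5,"grip":45},{"dx":6.97,"dy":-9.42,"dz":-2.3,"ax":0,"ay":0,"az":5,"grip":45},{"dx":6.97,"dy":-9.42,"dz":-2.3,"ax":0,"ay":0,"az":5,"grip":45},{"dx":6.97,"dy":-9.42,"dz":-2.3,"ax":0,"ay":0,"az":5,"grip":45}]'
python3 look.py 2;  python3 - <<'E'
import cv2
a=cv2.imread("pics/scene_2.png")[60:230,160:340]
b=cv2.imread("pics/top_2.png")[130:280,130:330]
cv2.imwrite("pics/sc2.png",cv2.resize(a,None,fx=3.5,fy=3.5,interpolation=cv2.INTER_CUBIC))
cv2.imwrite("pics/tc2.png",cv2.resize(b,None,fx=3.5,fy=3.5,interpolation=cv2.INTER_CUBIC))
from bench import state;print(state()["tcp_pos"],state()["joints"])
E
```

```text
clock: 2.0
tcp_pos: [0.5476, 0.2256, 0.1575]
orientation: [[-0.939, -0.344, -0.002], [-0.344, 0.939, 0.001], [0.002, 0.002, -1.0]]
wrist_force: [-0.3, 0.0, 0.8]
opening: 0.446
[0.54848562 0.22734306 0.15956381] [-0.30941244  0.60206652 -0.1913518   1.67555847  0.13834684  0.87354428
  1.36771383]
```

View pics/sc2.png

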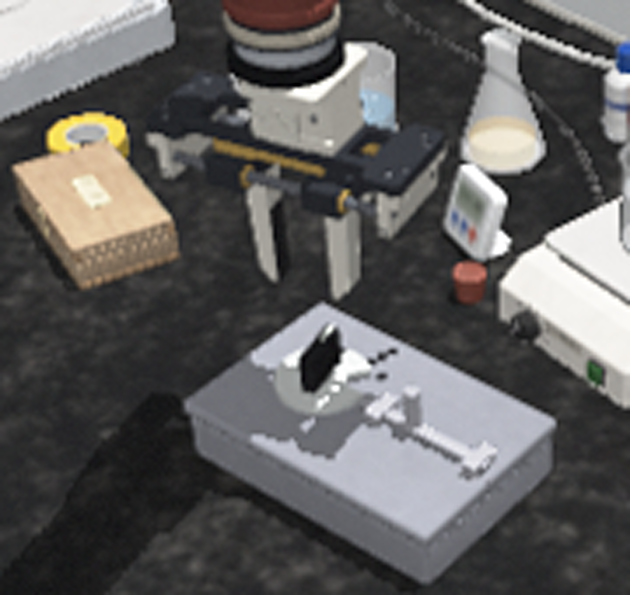

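The open fingers (crop, at 265,280 and 342,295) stand above the dial with the jaws across the bar. Descending.

```bash
python3 -m jog '[{"dx":0,"dy":-0.08,"dz":-0.8,"ax":0,"ay":0,"az":0,"grip":45},{"dx":0,"dy":-0.08,"dz":-1.6,"ax":0,"ay":0,"az":0,"grip":45},{"dx":0,"dy":-0.08,"dz":-2.2,"ax":0,"ay":0,"az":0,"grip":45},{"dx":0,"dy":-0.08,"dz":-2.72,"ax":0,"ay":0,"az":0,"grip":45},{"dx":0,"dy":-0.08,"dz":-2.72,"ax":0,"ay":0,"az":0,"grip":45},{"dx":0,"dy":-0.08,"dz":-2.72,"ax":0,"ay":0,"az":0,"grip":45}]'
python3 look.py 3;  python3 - <<'E'
import cv2
a=cv2.imread("pics/scene_3.png")[60:230,160:340]
cv2.imwrite("pics/sc3.png",cv2.resize(a,None,fx=3.5,fy=3.5,interpolation=cv2.INTER_CUBIC))
from bench import state;s=state();print(s["tcp_pos"],s["wrist_force"])
E
```

```text
clock: 2.7
tcp_pos: [0.5491, 0.2268, 0.0798]
orientation: [[-0.937, -0.348, 0.005], [-0.348, 0.938, 0.005], [-0.007, 0.003, -1.0]]
wrist_force: [0.6, -0.3, 0.8]
opening: 0.449
[0.54943926 0.22628027 0.07997396] [1.06976125 0.38601223 0.73249679]
```

View pics/sc3.png

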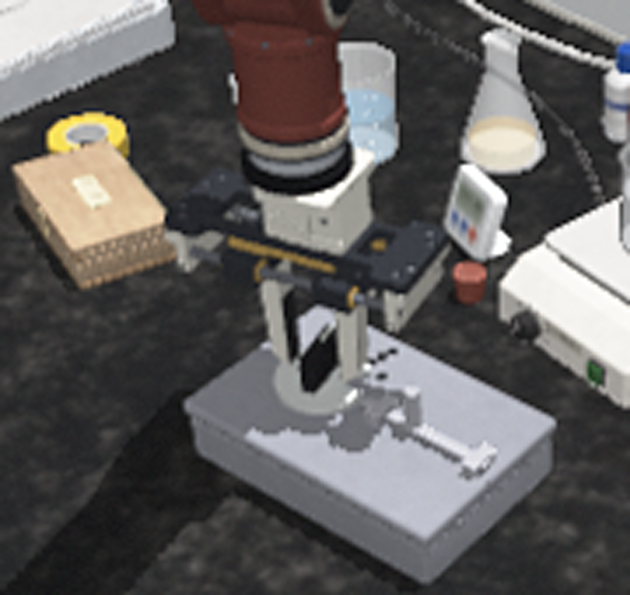

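The bar stands between the fingers (crop 320,360). Closing.

```bash
python3 -m jog '[{"dx":-0.03,"dy":-0.05,"dz":-0.05,"ax":0,"ay":0,"az":0,"grip":30},{"dx":-0.03,"dy":-0.05,"dz":-0.05,"ax":0,"ay":0,"az":0,"grip":8},{"dx":-0.03,"dy":-0.05,"dz":-0.05,"ax":0,"ay":0,"az":0,"grip":2},{"dx":-0.03,"dy":-0.05,"dz":-0.05,"ax":0,"ay":0,"az":0,"grip":2},{"dx":-0.03,"dy":-0.05,"dz":-0.05,"ax":0,"ay":0,"az":0,"grip":2},{"dx":-0.03,"dy":-0.05,"dz":-0.05,"ax":0,"ay":0,"az":0,"grip":2}]' 15
```

```text
clock: 3.4
tcp_pos: [0.5487, 0.2245, 0.0786]
orientation: [[-0.938, -0.347, 0.006], [-0.347, 0.938, 0.005], [-0.007, 0.002, -1.0]]
wrist_force: [0.2, -0.1, 2.2]
opening: 0.124
```

Gripped (opening of about 11.5 mm on the 12 mm bar). Turning clockwise by about 0.92 rad.

```bash
python3 -m jog '[{"dx":0,"dy":0,"dz":0,"ax":0,"ay":0,"az":-1,"grip":2},{"dx":0,"dy":0,"dz":0,"ax":0,"ay":0,"az":-2,"grip":2},{"dx":0,"dy":0,"dz":0,"ax":0,"ay":0,"az":-3,"grip":2},{"dx":0,"dy":0,"dz":0,"ax":0,"ay":0,"az":-4,"grip":2}]'
python3 -m jog '[{"dx":0,"dy":0,"dz":0,"ax":0,"ay":0,"az":-1,"grip":2},{"dx":0,"dy":0,"dz":0,"ax":0,"ay":0,"az":-2,"grip":2},{"dx":0,"dy":0,"dz":0,"ax":0,"ay":0,"az":-3,"grip":2},{"dx":0,"dy":0,"dz":0,"ax":0,"ay":0,"az":-4,"grip":2},{"dx":0,"dy":0,"dz":0,"ax":0,"ay":0,"az":-4.8,"grip":2},{"dx":0,"dy":0,"dz":0,"ax":0,"ay":0,"az":-4.8,"grip":2},{"dx":0,"dy":0,"dz":0,"ax":0,"ay":0,"az":-4.8,"grip":2},{"dx":0,"dy":0,"dz":0,"ax":0,"ay":0,"az":-4.8,"grip":2}]'
python3 look.py 4;  python3 - <<'E'
import cv2
a=cv2.imread("pics/scene_4.png")[60:230,160:340]
cv2.imwrite("pics/sc4.png",cv2.resize(a,None,fx=3.5,fy=3.5,interpolation=cv2.INTER_CUBIC))
from bench import *;import numpy as np;s=state();o=s["orientation"];print(s["tcp_pos"],s["wrist_force"],s["ft_torque"],"v",.125-(np.arctan2(o[1,1],o[0,1])-np.pi/2))
print(pinpoint("lockbox_pointer","scene"))
E
```

```text
clock: 3.8
tcp_pos: [0.5488, 0.2239, 0.0786]
orientation: [[-0.998, 0.068, 0.007], [0.068, 0.998, 0.001], [-0.007, 0.002, -1.0]]
wrist_force: [0.2, -1.0, 1.2]
opening: 0.13
clock: 4.6
tcp_pos: [0.5486, 0.2231, 0.0786]
orientation: [[-0.842, 0.54, 0.006], [0.54, 0.842, -0.003], [-0.007, 0.0, -1.0]]
wrist_force: [-2.0, -1.7, 2.1]
opening: 0.128
[0.54856903 0.22310709 0.07856631] [-0.52750111 -2.79739914  2.36423243] [-0.63891191  0.23806055 -0.09622809] v 0.6960278637074424
[{'pixel': [265.9, 165.2], 'score': 0.66}]
```

View pics/sc4.png

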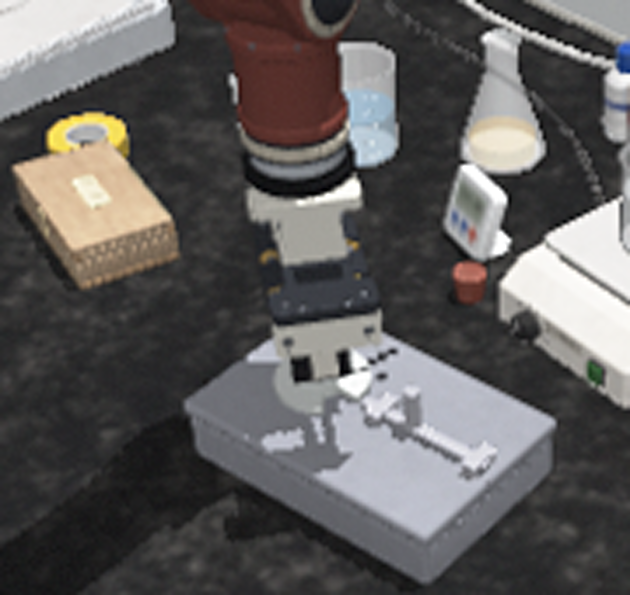

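```bash
python3 - <<'E'
from geo import *
w=ray("scene",(265.9,165.2),.064);d=w[:2]-[.5484,.2245];print(w,np.hypot(*d),.125-np.arctan2(d[1],d[0]))
for v in(.5,.6,.7,.8,.9):
    a=.125-v;print(v,proj("scene",[.5484+.034*np.cos(a),.2245+.034*np.sin(a),.064]))
E
```

```text
[0.57516207 0.20212451 0.064     ] 0.03488367746943594 0.821362861579596
0.5 [264.75895667 162.65130424]
0.6 [265.14772819 163.42241493]
0.7 [265.41199848 164.22240895]
0.8 [265.54844041 165.04358446]
0.9 [265.55493576 165.8779407 ]
```

The wrist angle gives v≈0.70 and the network's pointer about 0.8 (both within 0.5–0.9), so step 1 is met. Now counter-clockwise 1.42 rad.

```bash
python3 -m jog '[{"dx":0,"dy":0.02,"dz":0,"ax":0,"ay":0,"az":1.1,"grip":2},{"dx":0,"dy":0.03,"dz":0,"ax":0,"ay":0,"az":2.2,"grip":2},{"dx":0,"dy":0.03,"dz":0,"ax":0,"ay":0,"az":3.3,"grip":2},{"dx":0,"dy":0.03,"dz":0,"ax":0,"ay":0,"az":4.4,"grip":2},{"dx":0,"dy":0.03,"dz":0,"ax":0,"ay":0,"az":5.5,"grip":2},{"dx":0,"dy":0.03,"dz":0,"ax":0,"ay":0,"az":6.6,"grip":2},{"dx":0,"dy":0.03,"dz":0,"ax":0,"ay":0,"az":7.7,"grip":2},{"dx":0,"dy":0.03,"dz":0,"ax":0,"ay":0,"az":8.8,"grip":2},{"dx":0,"dy":0.03,"dz":0,"ax":0,"ay":0,"az":9.9,"grip":2},{"dx":0,"dy":0.03,"dz":0,"ax":0,"ay":0,"az":11,"grip":2},{"dx":0,"dy":0.03,"dz":0,"ax":0,"ay":0,"az":12.1,"grip":2},{"dx":0,"dy":0.03,"dz":0,"ax":0,"ay":0,"az":13.4,"grip":2},{"dx":0,"dy":0.03,"dz":0,"ax":0,"ay":0,"az":13.4,"grip":2},{"dx":0,"dy":0.03,"dz":0,"ax":0,"ay":0,"az":13.4,"grip":2},{"dx":0,"dy":0.03,"dz":0,"ax":0,"ay":0,"az":13.4,"grip":2}]'
python3 look.py 5;  python3 - <<'E'
import cv2
a=cv2.imread("pics/scene_5.png")[60:230,160:340]
cv2.imwrite("pics/sc5.png",cv2.resize(a,None,fx=3.5,fy=3.5,interpolation=cv2.INTER_CUBIC))
from geo import *
from bench import *;s=state();o=s["orientation"];print(s["tcp_pos"],s["wrist_force"],s["ft_torque"],s["joints"],"v",.125-(np.arctan2(o[1,1],o[0,1])-np.pi/2))
for r in pinpoint("lockbox_pointer","scene"):
    w=ray("scene",r["pixel"],.064);d=w[:2]-[.5484,.2245];print(r,np.hypot(*d),.125-np.arctan2(d[1],d[0]))
E
```

```text
clock: 6.25
tcp_pos: [0.5483, 0.2251, 0.0786]
orientation: [[-0.674, -0.739, 0.004], [-0.739, 0.674, 0.007], [-0.008, 0.001, -1.0]]
wrist_force: [-1.2, 1.1, 0.7]
opening: 0.136
[0.5482774  0.22510058 0.07858767] [-1.65410276  1.54517732  0.8014862 ] [0.29801791 0.36137225 0.05754492] [-0.23636186  0.71716935 -0.30532945  1.7485774   0.2999408   0.71474439
  1.70502446] v -0.7069141907341798
{'pixel': [251.6, 158.0], 'score': 0.61} 0.03355969907375421 -0.8050094136221546
```

View pics/sc5.png

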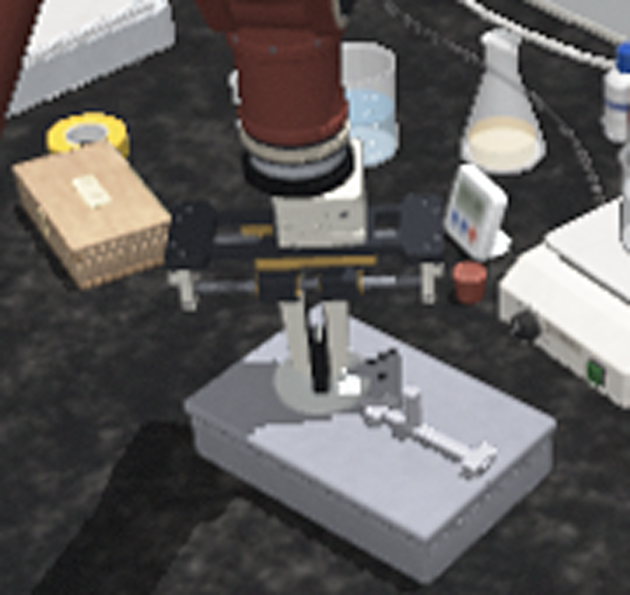

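The bar (crop 318,340) is at v≈-0.71, so step 2 is met. Now clockwise 0.955 rad to +0.25.

```bash
python3 -m jog '[{"dx":0,"dy":-0.01,"dz":0,"ax":0,"ay":0,"az":-1,"grip":2},{"dx":0,"dy":-0.01,"dz":0,"ax":0,"ay":0,"az":-2,"grip":2},{"dx":0,"dy":-0.01,"dz":0,"ax":0,"ay":0,"az":-3,"grip":2},{"dx":0,"dy":-0.01,"dz":0,"ax":0,"ay":0,"az":-4,"grip":2},{"dx":0,"dy":-0.01,"dz":0,"ax":0,"ay":0,"az":-5,"grip":2},{"dx":0,"dy":-0.01,"dz":0,"ax":0,"ay":0,"az":-6,"grip":2},{"dx":0,"dy":-0.01,"dz":0,"ax":0,"ay":0,"az":-7,"grip":2},{"dx":0,"dy":-0.01,"dz":0,"ax":0,"ay":0,"az":-8,"grip":2},{"dx":0,"dy":-0.01,"dz":0,"ax":0,"ay":0,"az":-9.1,"grip":2},{"dx":0,"dy":-0.01,"dz":0,"ax":0,"ay":0,"az":-9.1,"grip":2},{"dx":0,"dy":-0.01,"dz":0,"ax":0,"ay":0,"az":-9.1,"grip":2},{"dx":0,"dy":-0.01,"dz":0,"ax":0,"ay":0,"az":-9.1,"grip":2}]'
python3 look.py 6;  python3 - <<'E'
from geo import *
from bench import *;s=state();o=s["orientation"];print(s["tcp_pos"],s["wrist_force"],"v",.125-(np.arctan2(o[1,1],o[0,1])-np.pi/2))
for r in pinpoint("lockbox_pointer","scene"):
    w=ray("scene",r["pixel"],.064);d=w[:2]-[.5484,.2245];print(r,np.hypot(*d),.125-np.arctan2(d[1],d[0]))
E
```

```text
clock: 7.6
tcp_pos: [0.5487, 0.2238, 0.0786]
orientation: [[-0.993, 0.12, 0.008], [0.12, 0.993, -0.001], [-0.008, 0.0, -1.0]]
wrist_force: [-0.0, -1.5, 0.7]
opening: 0.123
[0.54872987 0.22377707 0.07857783] [ 0.0447346  -2.85791314 -0.16265027] v 0.2459373475639055
{'pixel': [263.8, 161.8], 'score': 0.62} 0.033198097756011194 0.36927037370526217
```

v≈0.25, so step 3 is met. Release, lift, and go over to the post.

```bash
python3 -m jog '[{"dx":0,"dy":0,"dz":0,"ax":0,"ay":0,"az":0,"grip":45},{"dx":0,"dy":0,"dz":0,"ax":0,"ay":0,"az":0,"grip":45},{"dx":0,"dy":0,"dz":0,"ax":0,"ay":0,"az":0,"grip":45},{"dx":0,"dy":0,"dz":0.8,"ax":0,"ay":0,"az":0,"grip":45},{"dx":0,"dy":0,"dz":1.6,"ax":0,"ay":0,"az":0,"grip":45},{"dx":0,"dy":0,"dz":2.4,"ax":0,"ay":0,"az":0,"grip":45},{"dx":0.1,"dy":-1,"dz":2.4,"ax":0,"ay":0,"az":1,"grip":45},{"dx":0.2,"dy":-2,"dz":2.4,"ax":0,"ay":0,"az":2.3,"grip":45},{"dx":0.35,"dy":-2.88,"dz":2.4,"ax":0,"ay":0,"az":2.3,"grip":45},{"dx":0.35,"dy":-2.88,"dz":2.4,"ax":0,"ay":0,"az":2.3,"grip":45},{"dx":0.35,"dy":-2.88,"dz":2.4,"ax":0,"ay":0,"az":2.3,"grip":45}]'
python3 look.py 7;  python3 - <<'E'
import cv2
a=cv2.imread("pics/scene_7.png")[60:230,160:340]
cv2.imwrite("pics/sc7.png",cv2.resize(a,None,fx=3.5,fy=3.5,interpolation=cv2.INTER_CUBIC))
from geo import *
from bench import *;s=state();o=s["orientation"];print(s["tcp_pos"],s["wrist_force"],o[:,1])
for c in("scene","top"):
  for r in pinpoint("lockbox_pointer",c):
    w=ray(c,r["pixel"],.064);d=w[:2]-[.5484,.2245];print(r,np.hypot(*d),.125-np.arctan2(d[1],d[0]))
E
```

```text
clock: 8.85
tcp_pos: [0.5593, 0.1377, 0.1507]
orientation: [[-0.993, -0.119, 0.008], [-0.118, 0.993, 0.003], [-0.009, 0.001, -1.0]]
wrist_force: [0.9, 0.2, -0.2]
opening: 0.446
[0.55887419 0.13952898 0.15062262] [-0.68096958  0.27330722  0.16954798] [-0.1219527   0.99253357  0.00215621]
{'pixel': [263.0, 161.0], 'score': 0.65} 0.03318982752260314 0.24716485559764198
{'pixel': [274.7, 177.7], 'score': 0.22} 0.07569323089314502 1.5714779955759488
```

View pics/sc7.png

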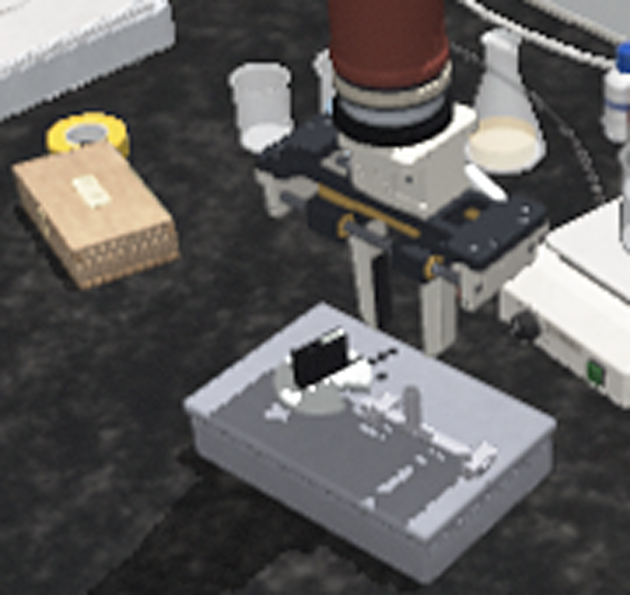

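The dial is released and its bar points to the three dots (pointer v≈0.25). The fingers are above the post (crop 412,400). Descend and grip the post.

```bash
python3 -m jog '[{"dx":0,"dy":-0.07,"dz":-0.7,"ax":0,"ay":0,"az":0,"grip":45},{"dx":0,"dy":-0.07,"dz":-1.4,"ax":0,"ay":0,"az":0,"grip":45},{"dx":0,"dy":-0.07,"dz":-2,"ax":0,"ay":0,"az":0,"grip":45},{"dx":0,"dy":-0.07,"dz":-2.4,"ax":0,"ay":0,"az":0,"grip":45},{"dx":0,"dy":-0.07,"dz":-2.4,"ax":0,"ay":0,"az":0,"grip":45},{"dx":0,"dy":-0.07,"dz":-2.4,"ax":0,"ay":0,"az":0,"grip":20},{"dx":0,"dy":-0.07,"dz":-2.4,"ax":0,"ay":0,"az":0,"grip":2},{"dx":0,"dy":-0.07,"dz":-2.4,"ax":0,"ay":0,"az":0,"grip":2},{"dx":0,"dy":-0.07,"dz":-2.4,"ax":0,"ay":0,"az":0,"grip":2},{"dx":0,"dy":-0.07,"dz":-2.4,"ax":0,"ay":0,"az":0,"grip":2},{"dx":0,"dy":-0.07,"dz":-2.4,"ax":0,"ay":0,"az":0,"grip":2}]' 15
python3 look.py 8;  python3 - <<'E'
import cv2
a=cv2.imread("pics/scene_8.png")[60:230,160:340]
cv2.imwrite("pics/sc8.png",cv2.resize(a,None,fx=3.5,fy=3.5,interpolation=cv2.INTER_CUBIC))
from bench import *;s=state();print(s["tcp_pos"],s["wrist_force"])
E
```

```text
clock: 10.15
tcp_pos: [0.5593, 0.1373, 0.0792]
orientation: [[-0.992, -0.122, 0.009], [-0.122, 0.992, 0.003], [-0.01, 0.002, -1.0]]
wrist_force: [-0.2, 0.2, 3.0]
opening: 0.124
[0.5592587  0.13733776 0.07917841] [-0.57748124 -0.9358396   4.30590228]
```

View pics/sc8.png

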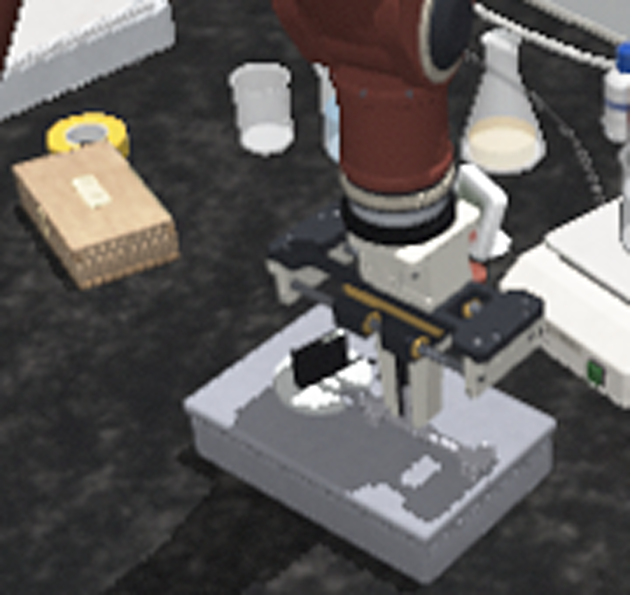

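The post is gripped (12 mm opening). Slide about 21 mm towards the dial.

```bash
python3 -m jog '[{"dx":-0.02,"dy":0.15,"dz":0,"ax":0,"ay":0,"az":0,"grip":2},{"dx":-0.04,"dy":0.3,"dz":0,"ax":0,"ay":0,"az":0,"grip":2},{"dx":-0.055,"dy":0.45,"dz":0,"ax":0,"ay":0,"az":0,"grip":2},{"dx":-0.07,"dy":0.6,"dz":0,"ax":0,"ay":0,"az":0,"grip":2},{"dx":-0.085,"dy":0.7,"dz":0,"ax":0,"ay":0,"az":0,"grip":2},{"dx":-0.085,"dy":0.7,"dz":0,"ax":0,"ay":0,"az":0,"grip":2},{"dx":-0.085,"dy":0.7,"dz":0,"ax":0,"ay":0,"az":0,"grip":2},{"dx":-0.085,"dy":0.7,"dz":0,"ax":0,"ay":0,"az":0,"grip":2},{"dx":-0.085,"dy":0.7,"dz":0,"ax":0,"ay":0,"az":0,"grip":2}]'
```

```text
clock: 11.15
tcp_pos: [0.5569, 0.1568, 0.0792]
orientation: [[-0.993, -0.121, 0.009], [-0.121, 0.993, 0.001], [-0.009, -0.0, -1.0]]
wrist_force: [-0.0, -5.5, 2.9]
opening: 0.123
```

It moved 19.6 mm and the force has risen to 5.5 N, so it is at the end stop. Let go, lift clear, check.

```bash
python3 -m jog '[{"dx":0,"dy":0,"dz":0,"ax":0,"ay":0,"az":0,"grip":40},{"dx":0,"dy":-0.02,"dz":0,"ax":0,"ay":0,"az":0,"grip":40},{"dx":0,"dy":-0.02,"dz":0,"ax":0,"ay":0,"az":0,"grip":40},{"dx":0,"dy":0,"dz":0.8,"ax":0,"ay":0,"az":0,"grip":40},{"dx":0,"dy":0,"dz":1.6,"ax":0,"ay":0,"az":0,"grip":40},{"dx":0,"dy":0,"dz":2.4,"ax":0,"ay":0,"az":0,"grip":40},{"dx":-1.5,"dy":0.5,"dz":3.5,"ax":0,"ay":0,"az":0,"grip":40},{"dx":-2.5,"dy":1.5,"dz":4,"ax":0,"ay":0,"az":0,"grip":40},{"dx":-3,"dy":3,"dz":4.5,"ax":0,"ay":0,"az":0,"grip":40},{"dx":-3,"dy":4.5,"dz":4.5,"ax":0,"ay":0,"az":0,"grip":40},{"dx":-3,"dy":6,"dz":4.5,"ax":0,"ay":0,"az":0,"grip":40},{"dx":-3,"dy":7.5,"dz":4.5,"ax":0,"ay":0,"az":0,"grip":40},{"dx":-3,"dy":8,"dz":4.5,"ax":0,"ay":0,"az":0,"grip":40},{"dx":-3,"dy":8,"dz":4.5,"ax":0,"ay":0,"az":0,"grip":40},{"dx":-3,"dy":8,"dz":4.5,"ax":0,"ay":0,"az":0,"grip":40}]'
python3 look.py 9;  python3 - <<'E'
import cv2
a=cv2.imread("pics/top_9.png")[150:260,170:310]
cv2.imwrite("pics/tc9.png",cv2.resize(a,None,fx=5,fy=5,interpolation=cv2.INTER_CUBIC))
from geo import *
from bench import *
c=np.array([.55364,.18008]);th=.1194;R=np.array([[np.cos(th),-np.sin(th)],[np.sin(th),np.cos(th)]])
d=np.load("pics/top_9.npy");f,cx,cy,T=K("top")
v,u=np.mgrid[150:260,170:310];D=d[150:260,170:310]
P=np.stack([(u-cx)/f*D,-(v-cy)/f*D,-D],-1).reshape(-1,3);Wp=(P-T[:3,3])@T[:3,:3]
s=Wp[(Wp[:,2]>.085)&(Wp[:,2]<.105)];b=(s[:,:2]-c)@R;k=b[:,1]<0
print("post",b[k].mean(0),k.sum(),"bar",b[~k].mean(0),(~k).sum());q=b[~k];V=np.linalg.svd(q-q.mean(0))[2];print(-np.arctan(V[0][1]/V[0][0]))
for cm in("scene","top"):print(pinpoint("short_lockbox_pointer",cm),pinpoint("lockbox_post",cm))
print(state()["clock"])
E
```

```text
clock: 12.65
tcp_pos: [0.467, 0.3952, 0.2136]
orientation: [[-0.993, -0.12, 0.008], [-0.12, 0.993, -0.001], [-0.008, -0.002, -1.0]]
wrist_force: [0.9, -1.1, -0.1]
opening: 0.399
post [ 0.00044786 -0.02314598] 33 bar [0.00029972 0.04444329] 160
0.23877614181637108
[{'pixel': [365.7, 226.9], 'score': 0.61}] [{'pixel': [269.5, 173.9], 'score': 0.57}]
[{'pixel': [390.8, 203.6], 'score': 0.67}] [{'pixel': [247.6, 201.4], 'score': 0.53}]
12.95
```

View pics/tc9.png

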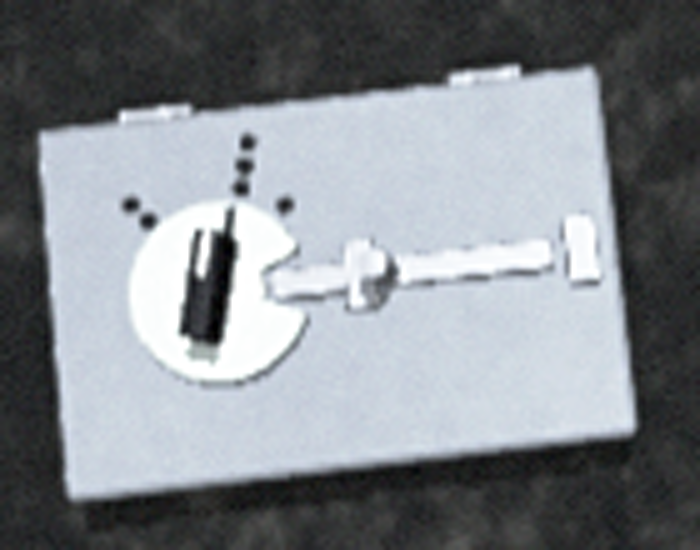

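The bolt's tip sits in the notch (crop 280,280), the post has moved 19.8 mm, and the pointer is at the three dots (v≈0.24). The arm is clear, so I'm handing in.

```bash
python3 -c "
from bench import *
print(close_job())"
```

```text
the job is handed in; nothing more can be done
None
```

I unlocked the long box and handed the job in at about 13 s; the hand-in reports no verdict. I gripped the dial's bar and turned it clockwise to about +0.70 rad, counter-clockwise to about -0.71, then clockwise to about +0.25. I then gripped the post, slid the bolt in to its stop, let go and moved the arm clear.

- **Final state:** the last top depth image puts the post 19.8 mm further in and the dial at about 0.24 rad. In the picture, the bolt's tip stands in the notch.
- **Pointer readings:** while the gripper held the bar, the pointer network read about 0.1 rad beyond the wrist angle at each mark (0.82, -0.81, 0.37). All of these were still inside the allowed ranges.
- **Short box:** I never went near it. The network's pixel for its pointer differed by 4–5 px between the first and last pictures. I took that as detector noise and did not check it further.
- **Refused call:** the first move call came back as "invalid input" because its rows left out some keys. It moved nothing.

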